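# Return leftover machine parts to their stock trays

## Task

Put the five leftover parts that lie on the green bench back into stock: each goes into an empty cell of the orange tray that already holds its kind (motors with the motor, fans with the fan, the pulley with the pulley), one part to a cell, flat on the cell's floor and the same way up as it is now. Set each part down rather than drop it, and do not shift or tip the tape roll and the red bottle that stand among them.

Things in the scene. Friction and masses are not known exactly. Their poses are not given: they have to be found in the camera images.
- motor_long_center (a point): Centre of the body, half-way up, of the long stepper motor: 42 x 42 mm square (sides along its x and y), 40 mm high, aluminium end caps, black middle, standing shaft up. On its top a boss 22 mm across, 2 mm high, and a shaft 5 mm across, 16 mm high. About 0.2 to 0.4 kg. z up.
- motor_short_center (a point): Centre of the body, half-way up, of the short stepper motor: as the long one, but its body is only 28 mm high (shaft end 16 mm above that). About 0.12 to 0.24 kg. z up.
- fan_black_center (a point): Centre, half-way up, of the black cooling fan: square frame 40 x 40 mm (sides along its x and y), 28 mm high, lying with the rotor face up. About 50 g. z up.
- fan_grey_center (a point): Centre, half-way up, of the light grey cooling fan with a black rotor: same size as the black one, 40 x 40 x 28 mm, rotor face up. About 50 g. z up.
- pulley_center (a point): Centre, half-way up, of the aluminium toothed belt pulley, 36 mm high in all: toothed rim with flanges 38 mm across up to 20 mm, above it a plain round hub 24 mm across from 20 to 36 mm. Stands hub up. About 70 g. z up.
- tray_motors: Orange tray for motors, fixed, 66 (x) x 192 (y) mm, walls 14 mm high, 3 mm thick, floor 3 mm. Origin: centre of its underside; z up. Three cells 60 x 60 mm inside, in a row along y, centres at y = +63, 0, -63 mm. The cell at +63 holds a fixed stock motor (long kind) on its floor; the cells at 0 and -63 are empty.
- tray_fans: Orange tray for fans, fixed, 66 (x) x 192 (y) mm, walls 14 mm high, 3 mm thick, floor 3 mm. Origin: centre of its underside; z up. Three cells 60 x 60 mm inside, in a row along y, centres at y = +63, 0, -63 mm. The cell at +63 holds a fixed stock black fan on its floor; the cells at 0 and -63 are empty.
- tray_pulleys: Orange tray for pulleys, fixed, 66 (x) x 192 (y) mm, walls 14 mm high, 3 mm thick, floor 3 mm. Origin: centre of its underside; z up. Three cells 60 x 60 mm inside, in a row along y, centres at y = +63, 0, -63 mm. The cell at +63 holds a fixed stock pulley, hub up, on its floor; the cells at 0 and -63 are empty.
- tape: Roll of yellow tape lying flat, 62 mm across, 19 mm high, with a hole 40 mm across; origin at the centre of its underside. To be left where it lies.
- bottle: Small red bottle with a black cap, standing, 34 mm across and 70 mm high; origin at the centre of its underside. Tips easily; to be left where it stands.

How it is judged:
At the end, for the whole second after the job is handed in: Each part stands in an empty cell of its own kind's tray: centre within 14 mm of the cell's centre along each tray axis, underside within 4 mm of its floor, upright within 0.12 rad, released, at rest. Tape roll and bottle within 15 mm of where they began, bottle standing (x of motor_long_center in the frame of tray_motors between -0.014 and 0.014 m and (y of motor_long_center in the frame of tray_motors between -0.014 and 0.014 m or y of motor_long_center in the frame of tray_motors between -0.077 and -0.049 m) and z of motor_long_center in the frame of tray_motors between 0.019 and 0.027 m and angle between each of motor_long_center, motor_short_center, fan_black_center, fan_grey_center, pulley_center's own z axis and vertical below 0.12 rad and linear speed of each of motor_long, motor_short, fan_black, fan_grey, pulley below 0.02 m/s and x of motor_short_center in the frame of tray_motors between -0.014 and 0.014 m and (y of motor_short_center in the frame of tray_motors between -0.014 and 0.014 m or y of motor_short_center in the frame of tray_motors between -0.077 and -0.049 m) and z of motor_short_center in the frame of tray_motors between 0.013 and 0.021 m and x of fan_black_center in the frame of tray_fans between -0.014 and 0.014 m and (y of fan_black_center in the frame of tray_fans between -0.014 and 0.014 m or y of fan_black_center in the frame of tray_fans between -0.077 and -0.049 m) and z of fan_black_center in the frame of tray_fans between 0.013 and 0.021 m and x of fan_grey_center in the frame of tray_fans between -0.014 and 0.014 m and (y of fan_grey_center in the frame of tray_fans between -0.014 and 0.014 m or y of fan_grey_center in the frame of tray_fans between -0.077 and -0.049 m) and z of fan_grey_center in the frame of tray_fans between 0.013 and 0.021 m and x of pulley_center in the frame of tray_pulleys between -0.014 and 0.014 m and (y of pulley_center in the frame of tray_pulleys between -0.014 and 0.014 m or y of pulley_center in the frame of tray_pulleys between -0.077 and -0.049 m) and z of pulley_center in the frame of tray_pulleys between 0.017 and 0.025 m and distance of each of tape, bottle from where it was at the start of the episode below 0.015 m and angle between bottle's own z axis and vertical below 0.35 rad); the robot touches nothing.
It fails at once if a part is dropped (falls freely for more than about 15 mm) ((contact force between motor_long and anything else below 0.005 N and linear speed of motor_long above 0.55 m/s) or (contact force between motor_short and anything else below 0.005 N and linear speed of motor_short above 0.55 m/s) or (contact force between fan_black and anything else below 0.005 N and linear speed of fan_black above 0.55 m/s) or (contact force between fan_grey and anything else below 0.005 N and linear speed of fan_grey above 0.55 m/s) or (contact force between pulley and anything else below 0.005 N and linear speed of pulley above 0.55 m/s)).
It fails at once if the tape roll is shifted by more than 15 mm (distance of tape from where it was at the start of the episode above 0.015 m).
It fails at once if the bottle is shifted by more than 15 mm or tipped (distance of bottle from where it was at the start of the episode above 0.015 m or angle between bottle's own z axis and vertical above 0.35 rad).
It also fails if it takes over 112 s, if anything falls off the work surface, if the arm or the gripper's body presses on something with over 40 N, if the wrist force passes 120 N, or if a joint passes its speed limit or range.

## Robot

A 6-joint arm with a two-finger parallel gripper is mounted at the origin on the work surface. World frame = base frame: x ahead of the robot, y to its left, z up, the work surface at z = 0. Lengths are in m, angles in rad, forces in N, time in s.
With the tool pointing down it reaches from about 0.35 to 0.975 m from the base axis. Payload 4.9 kg.
Tool frame: the origin (TCP) lies on the mounting face of the last link; the fingertips stand 173 mm ahead of it and the grasp point (between the pads) lies 155 mm ahead of it; z points along the fingers, y is the line along which they close (so a half turn about z gives the same grasp; the last joint's range is limited). The gripper opens to 85 mm and grips with 20 to 120 N. Pads are 22 mm wide; open, the fingers measure 114 mm over their backs; the gripper's body (76 mm by 85 mm) begins 54 mm behind the grasp point. The pads swing forward as they close: fully open they stand 13 mm farther back than shut.
Start: joints at [-1.465, 0.053, 1.613, -0, 1.476, -0.119], TCP at [0.139, -0.609, 0.405] pointing down, gripper open.
Joint ranges: [-3.01, 3.01], [-1.01, 2.22], [0.06, 2.58], [-1.02, 4.17], [0.09, 2.62], [-3.14, 3.14]. Speed limits (rad/s): [2.57, 2.57, 3.14, 3.14, 3.14, 3.14].

## Interface

Orientations are given as a rotation vector (axis times angle).
In Python, from station import monitor, eyes, finish_job gives the robot as it stands. The module is installed in compiled form; this text tells all that it offers.
- The arm moves only by the tool step_arm, never from a script. Its argument "commands" is a list of rows, each a list of 3 entries, a list of its own where there are three numbers: the opening in per cent of the stroke, from 0 (shut) to 100 (fully open), then the shift along the tool's x, y, z in mm, then the turn about the tool's z in degrees. In form: [[hand, [x, y, z], yaw], ...]. A call has 1 to 12 rows; each row is the pose to reach, as a shift and turn from the pose commanded when the call began, along the tool's axes at that moment; what a row does not reach only later rows make up. A row lasts 1/8 s, in which the tool goes at most 62.5 mm and 10.7 degrees, less where a joint would pass 70% of its speed; a pose out of reach is approached as far as the arm can. A call with a gripper value outside its range is refused whole. The fingers move at their own pace and stop on an object; "squeeze" is the grip in N (left out, the last holds). Time passes only in rows, so rows that repeat a pose let the fingers close. It gives the time, the measured TCP pose, the force, the opening and the grip force at its end, in the units of the state.
- monitor.get_obs(): the state, without advancing time (a new reading comes with each control period).
- eyes.get_image(name): name is "scene" or "top" or "wrist"; returns the picture (420x560x3 uint8, red, green, blue); there is no depth.
- eyes.camera_info(name): a dict with "camera_matrix" (3x3 intrinsics, pixels), "extrinsics" (4x4, takes a point from camera to world coordinates). Camera axes: x right, y down, z forward; pixel columns grow to the right and rows downward; lengths in m; the calibration is good to about 2 mm. The wrist camera is an equidistant fisheye: a pixel r from the principal point sees the ray r / f radians off the axis. A picture is of the moment at which its call begins: read the wrist's pose just before it. camera_info takes no time and is no camera call; for the wrist camera it gives the pose at the moment of the call.
- finish_job(): hands the job in; it is judged then, once.
The state is a dict: "t": time; "q": joint angles; "dq": joint speeds; "effort": joint torques, N m; "tool_pos": TCP position; "tool_rot": TCP orientation; "contact_force": force on the tool from outside, world axes, zero at the start; "wrist_torque": the same for the moment, N m; "opening": finger opening in m; "grip_force": force on a finger pad.
Only numpy, scipy, OpenCV 4.12 (cv2) and the standard library are available. Lean on these libraries where they do the work, as an engineer would, in place of code of your own. Each camera call takes 0.05 s, during which the arm holds its last target. There are 200 camera calls.

## Working session

There is one attempt and no reset: what is moved stays moved. The work goes in short steps, Python scripts to look and compute and a tool call to move; the robot and the scene stay as the last step left them, time stands still between calls to the robot, and variables do not carry over. Pictures are saved under pics/ and viewed, at most 14 in all, crops included, and the job is handed in when it is done.

Besides the shell and the picture viewer there is one more tool, called by a JSON object that holds its "op" and its "data", one argument or row to a line. step_arm: Moves the arm, as the interface text tells. Its arguments: {"type":"object","properties":{"commands":{"type":"array"},"squeeze":{"type":"number"}},"required":["commands"]}

```bash
mkdir -p pics; python3 - <<'E'
from station import monitor, eyes
import cv2,numpy as np
for n in("top","scene"):
    im=eyes.get_image(n); cv2.imwrite(f"pics/{n}0.png",cv2.cvtColor(im,cv2.COLOR_RGB2BGR))
    i=eyes.camera_info(n); print(n,np.round(i["camera_matrix"],1).tolist(),np.round(i["extrinsics"],3).tolist())
o=monitor.get_obs();print(o["t"],o["tool_pos"],o["tool_rot"],o["opening"])
i=eyes.camera_info("wrist");print(np.round(i["camera_matrix"],1).tolist(),np.round(i["extrinsics"],3).tolist())
E
```

```text
top [[425.3, 0.0, 281.8], [0.0, 425.3, 212.2], [0.0, 0.0, 1.0]] [[0.009, -0.982, 0.188, 0.349], [-1.0, -0.014, -0.026, 0.022], [0.028, -0.187, -0.982, 1.101], [0.0, 0.0, 0.0, 1.0]]
scene [[544.8, 0.0, 280.2], [0.0, 544.8, 206.4], [0.0, 0.0, 1.0]] [[-0.863, 0.431, -0.263, 0.886], [0.505, 0.725, -0.468, 0.579], [-0.011, -0.537, -0.844, 1.094], [0.0, 0.0, 0.0, 1.0]]
0.1 [ 0.1392911  -0.60902726  0.40357681] [-3.11988403e+00 -3.52150171e-01 -2.97877302e-05] 0.08531480365470315
[[325.2, 0.0, 276.5], [0.0, 325.2, 210.4], [0.0, 0.0, 1.0]] [[0.223, -0.929, -0.297, 0.215], [-0.975, -0.213, -0.066, -0.591], [-0.002, 0.304, -0.953, 0.374], [0.0, 0.0, 0.0, 1.0]]
```

View pics/top0.png

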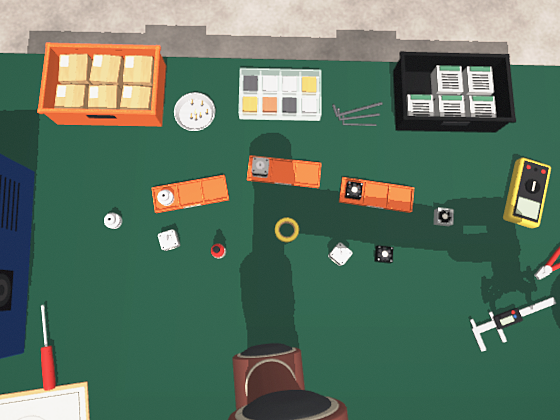

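View pics/scene0.png

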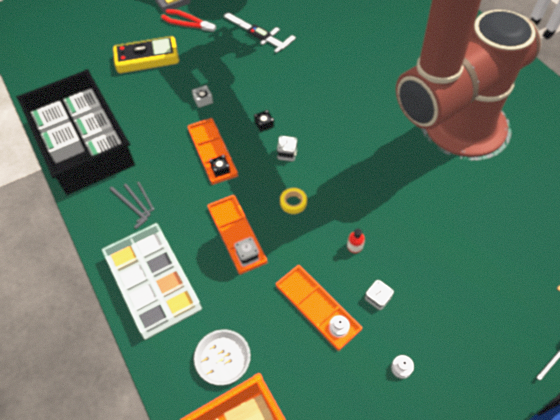

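```bash
cat > h.py <<'E'
import numpy as np,cv2
from scipy.spatial.transform import Rotation as R
from station import monitor,eyes
def grab(n,f):
    i=eyes.camera_info(n); im=cv2.cvtColor(eyes.get_image(n),cv2.COLOR_RGB2BGR); cv2.imwrite(f,im); np.savez(f+".npz",K=i["camera_matrix"],E=i["extrinsics"]); return im
def ray(n,uv,i):
    K,E=i["K"],i["E"]; d=np.array([(uv[0]-K[0,2])/K[0,0],(uv[1]-K[1,2])/K[1,1],1.])
    if n=="wrist":
        r=np.hypot(d[0],d[1]); d=np.array([d[0]/r*np.sin(r),d[1]/r*np.sin(r),np.cos(r)]) if r>1e-9 else d
    return E[:3,3],E[:3,:3]@d
def w(n,uv,z,i):
    o,d=ray(n,uv,i); return (o+d*(z-o[2])/d[2])[:2]
def proj(n,P,i):
    K,E=i["K"],i["E"]; p=E[:3,:3].T@(np.array(P)-E[:3,3])
    if n=="wrist":
        s=np.hypot(p[0],p[1]); t=np.arctan2(s,p[2]); q=p[:2]/s*t
    else: q=p[:2]/p[2]
    return q*[K[0,0],K[1,1]]+[K[0,2],K[1,2]]
E
python3 - <<'E'
from h import *
t=grab("top","pics/t1.png");s=grab("scene","pics/s1.png")
I=cv2.INTER_CUBIC
cv2.imwrite("pics/c1.png",cv2.resize(t[140:280,95:295],None,fx=4,fy=4,interpolation=I))
cv2.imwrite("pics/c2.png",cv2.resize(t[140:280,270:470],None,fx=4,fy=4,interpolation=I))
i=np.load("pics/t1.png.npz")
for n,uv,z in [("pulleyhub",(112,214),.036),("motA",(168,236),.034),("bottle",(218,250),.02),("tape",(287,230),.01),("motB",(340,251),.034),("fanb",(384,254),.028),("fang",(444,216),.028),("trP",(190,193),.01),("trM",(284,171),.01),("trF",(377,194),.01)]: print(n,w("top",uv,z,i).round(3))
E
```

```text
pulleyhub [0.541 0.421]
motA [0.488 0.278]
bottle [0.455 0.154]
tape [ 0.511 -0.021]
motB [ 0.455 -0.154]
fanb [ 0.45  -0.267]
fang [ 0.55  -0.428]
trP [0.605 0.234]
trM [ 0.669 -0.012]
trF [ 0.61  -0.259]
```

View pics/c1.png

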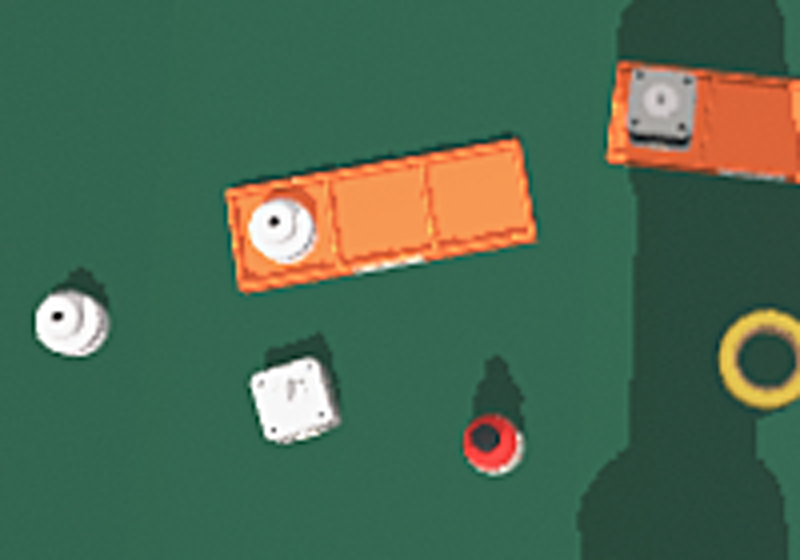

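View pics/c2.png

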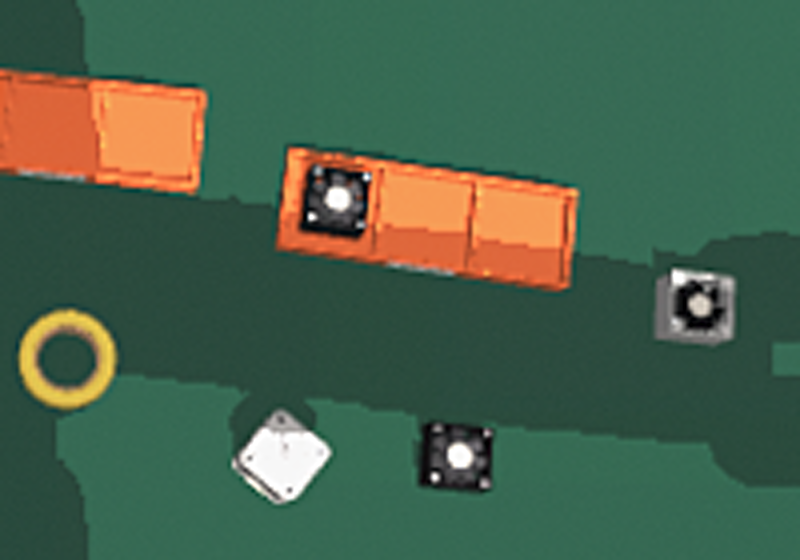

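```bash
python3 - <<'E'
from h import *
s=cv2.imread("pics/s1.png")
f=lambda x,y:cv2.resize(s[y:y+50,x:x+50],None,fx=8,fy=8,interpolation=cv2.INTER_CUBIC)
cv2.imwrite("pics/c3.png",np.hstack([f(355,268),f(262,122)]))
i=np.load("pics/t1.png.npz")
def q(name,pts,ox,z):
    P=np.array([w("top",((x-1.5)/4+ox,(y-1.5)/4+140),z,i) for x,y in pts])
    e=np.linalg.norm(P-np.roll(P,-1,0),axis=1)
    d=P[1]-P[0]; print(name,P.mean(0).round(4),"sides",e.round(3),"edge01 ang",np.degrees(np.arctan2(d[1],d[0])).round(1),np.degrees(np.arctan2(*(P[2]-P[3])[::-1])).round(1))
q("trP",[(228,187),(520,138),(536,240),(241,292)],95,.014)
q("trM",[(620,62),(206+700,90),(200+700,193),(608,160)],95,.014)
q("trF",[(290,146),(578,188),(573,291),(278,248)],270,.014)
for z in(.028,.04):
    q("motA",[(248,370),(318,357),(336,424),(272,444)],95,z)
    q("motB",[(281,410),(332,453),(282,503),(236,462)],270,z)
q("fanb",[(426,422),(492,424),(490,491),(421,487)],270,.028)
q("fang",[(672,269),(734,275),(728,336),(672,330)],270,.028)
E
```

```text
trP [0.6038 0.2325] sides [0.192 0.07  0.192 0.071] edge01 ang -79.1 -78.8
trM [ 0.6676 -0.0128] sides [0.192 0.071 0.194 0.068] edge01 ang -94.8 -95.7
trF [ 0.6088 -0.2585] sides [0.193 0.07  0.196 0.07 ] edge01 ang -97.6 -97.6
motA [0.4802 0.2793] sides [0.044 0.045 0.041 0.05 ] edge01 ang -78.4 -71.6
motB [ 0.4487 -0.1561] sides [0.042 0.045 0.038 0.044] edge01 ang -130.1 -131.5
motA [0.4788 0.2764] sides [0.044 0.044 0.041 0.049] edge01 ang -78.4 -71.6
motB [ 0.4475 -0.1541] sides [0.041 0.045 0.038 0.044] edge01 ang -130.1 -131.5
fanb [ 0.4506 -0.2673] sides [0.042 0.043 0.044 0.042] edge01 ang -91.0 -92.6
fang [ 0.552  -0.4305] sides [0.041 0.041 0.037 0.04 ] edge01 ang -94.8 -95.4
```

View pics/c3.png

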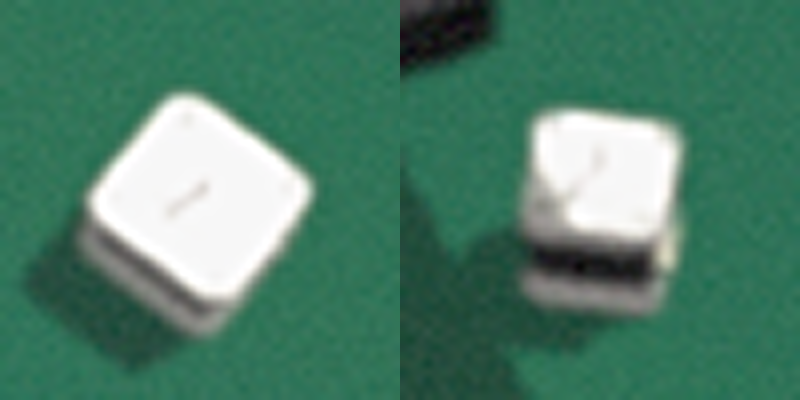

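```bash
cat > go.py <<'E'
import sys,numpy as np
from station import monitor
from scipy.spatial.transform import Rotation as R
o=monitor.get_obs(); M=R.from_rotvec(o["tool_rot"]).as_matrix(); p=o["tool_pos"]; psi=np.degrees(np.arctan2(M[1,0],M[0,0]))
print("t %.1f pos %s psi %.1f tilt %.2f open %.4f grip %.1f q6 %.2f"%(o["t"],p.round(4),psi,np.degrees(np.arccos(-M[2,2])),o["opening"],o["grip_force"],o["q"][5]))
for a in sys.argv[1:]:
    x,y,z,s=map(float,a.split(",")); print(a,"->",(M.T@(np.array([x,y,z])-p)*1000).round(1),"yaw",round(-(s-psi),1))
E
python3 go.py .552,-.4305,.30,85
```

```text
t 0.2 pos [ 0.1393 -0.6091  0.4039] psi 12.9 tilt 0.07 open 0.0852 grip 0.0 q6 -0.12
.552,-.4305,.30,85 -> [442.1 -82.  104.1] yaw -72.1
```

{"op": "step_arm", "data": {
  "commands": [
    [100, [442, -82, 104], -72],
    [100, [442, -82, 104], -72],
    [100, [442, -82, 104], -72],
    [100, [442, -82, 104], -72],
    [100, [442, -82, 104], -72],
    [100, [442, -82, 104], -72],
    [100, [442, -82, 104], -72],
    [100, [442, -82, 104], -72],
    [100, [442, -82, 104], -72],
    [100, [442, -82, 104], -72],
    [100, [442, -82, 104], -72],
    [100, [442, -82, 104], -72]
  ],
  "squeeze": 50
}}

```text
t: 1.7
tool_pos: [0.551, -0.4316, 0.3013]
tool_rot: [2.32, 2.118, -0.0]
contact_force: [-0.1, -0.7, -0.8]
opening: 0.0853
grip_force: 0.0
```

```bash
cat > look.py <<'E'
import sys
from h import *
f=sys.argv[1]; im=grab("wrist",f); i=np.load(f+".npz")
for a in sys.argv[2:]:
    x,y,z=map(float,a.split(",")); u=proj("wrist",(x,y,z),i); print(a,u.round(1)); cv2.drawMarker(im,tuple(int(v) for v in u.round()),(255,0,255),cv2.MARKER_CROSS,12,1)
cv2.imwrite(f,im)
E
python3 look.py pics/w1.png .552,-.4305,.028 .45,-.267,.028 .6088,-.2585,.003 .6005,-.3209,.003; python3 go.py .552,-.4305,.187,85
```

```text
.552,-.4305,.028 [278.1 209.1]
.45,-.267,.028 [130.3  23.6]
.6088,-.2585,.003 [327.6  -3.7]
.6005,-.3209,.003 [325.1  66.9]
t 1.8 pos [ 0.5512 -0.4315  0.3012] psi 84.8 tilt 0.03 open 0.0855 grip 0.0 q6 -0.68
.552,-.4305,.187,85 -> [  1.1   0.7 114.2] yaw -0.2
```

View pics/w1.png

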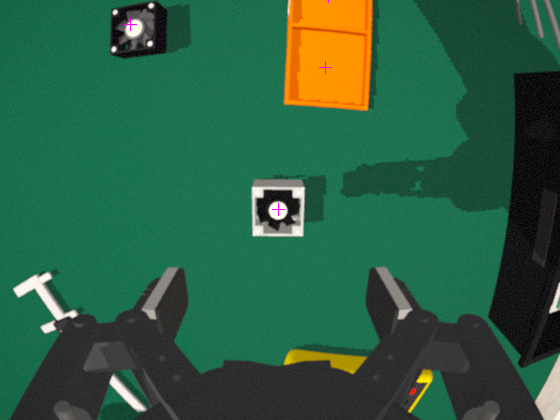

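{"op": "step_arm", "data": {
  "commands": [
    [100, [1, 1, 60], 0],
    [100, [1, 1, 114], 0],
    [100, [1, 1, 114], 0],
    [100, [1, 1, 114], 0],
    [35, [1, 1, 114], 0],
    [35, [1, 1, 114], 0],
    [35, [1, 1, 114], 0],
    [30, [1, 1, 114], 0],
    [30, [1, 1, 114], 0],
    [30, [1, 1, 114], 0]
  ]
}}

```text
t: 3.0
tool_pos: [0.5537, -0.4305, 0.189]
tool_rot: [2.316, 2.118, 0.0]
contact_force: [-0.9, -0.1, 6.2]
opening: 0.0382
grip_force: 52.4
```

```bash
python3 go.py .5537,-.4305,.29,85 .602,-.322,.29,82.4
```

```text
t 3.0 pos [ 0.5537 -0.4305  0.189 ] psi 84.9 tilt 0.18 open 0.0382 grip 52.4 q6 -0.68
.5537,-.4305,.29,85 -> [  -0.2    0.3 -101. ] yaw -0.1
.602,-.322,.29,82.4 -> [ 112.2   38.7 -101.2] yaw 2.5
```

{"op": "step_arm", "data": {
  "commands": [
    [30, [0, 0, -30], 0],
    [30, [0, 0, -80], 0],
    [30, [30, 10, -100], 0],
    [30, [85, 30, -100], 2.5],
    [30, [112, 39, -100], 2.5],
    [30, [112, 39, -100], 2.5],
    [30, [112, 39, -100], 2.5],
    [30, [112, 39, -100], 2.5]
  ]
}}

```text
t: 4.0
tool_pos: [0.6014, -0.3229, 0.2865]
tool_rot: [-2.366, -2.067, 0.0]
contact_force: [0.4, -1.1, -1.3]
opening: 0.038
grip_force: 51.7
```

```bash
python3 look.py pics/w2.png .6005,-.3209,.014; python3 go.py .602,-.322,.2,82.4 .602,-.322,.192,82.4
```

```text
.6005,-.3209,.014 [275.9 208.7]
t 4.0 pos [ 0.6013 -0.3229  0.2866] psi 82.3 tilt 0.01 open 0.0383 grip 51.7 q6 -0.47
.602,-.322,.2,82.4 -> [ 1.   0.5 86.6] yaw -0.1
.602,-.322,.192,82.4 -> [ 1.   0.5 94.6] yaw -0.1
```

View pics/w2.png

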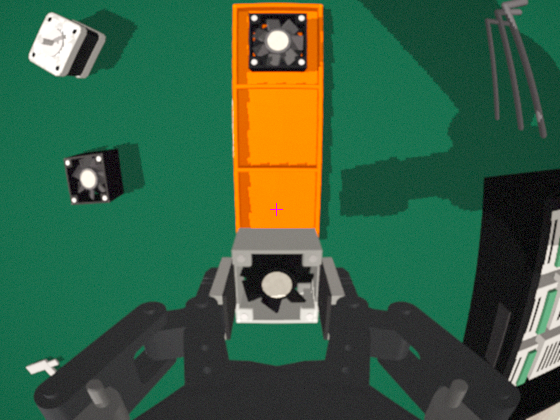

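{"op": "step_arm", "data": {
  "commands": [
    [30, [1, 1, 50], 0],
    [30, [1, 1, 80], 0],
    [30, [1, 1, 90], 0],
    [30, [1, 1, 94], 0],
    [30, [1, 1, 94], 0],
    [30, [1, 1, 94], 0]
  ]
}}

```text
t: 4.8
tool_pos: [0.6036, -0.3214, 0.1946]
tool_rot: [2.362, 2.067, 0.001]
contact_force: [0.2, 0.9, -0.6]
opening: 0.0387
grip_force: 51.7
```

{"op": "step_arm", "data": {
  "commands": [
    [30, [0, 0, 1], 0],
    [30, [0, 0, 2], 0],
    [30, [0, 0, 3], 0],
    [30, [0, 0, 3], 0]
  ]
}}

```text
t: 5.3
tool_pos: [0.6034, -0.3211, 0.1919]
tool_rot: [2.364, 2.069, 0.0]
contact_force: [-3.7, 2.7, 8.0]
opening: 0.0381
grip_force: 52.7
```

{"op": "step_arm", "data": {
  "commands": [
    [70, [0, 0, 0], 0],
    [70, [0, 0, 0], 0],
    [70, [0, 0, 0], 0],
    [70, [0, 0, -20], 0],
    [100, [0, 0, -80], 0],
    [100, [0, 0, -110], 0],
    [100, [0, 0, -110], 0]
  ]
}}

```text
t: 6.18
tool_pos: [0.6041, -0.3217, 0.3058]
tool_rot: [2.357, 2.063, 0.004]
contact_force: [0.2, 0.2, -0.5]
opening: 0.085
grip_force: 0.0
```

```bash
python3 - <<'E'
from h import *
i=np.load("pics/w2.png.npz")
for n,uv,z in [("fanb",(89,178),.028),("motBboss",(51,41),.042),("stockfan",(278,40),.031)]:
    print(n,w("wrist",uv,z,i).round(4))
E
python3 go.py .4515,-.2675,.30,88 .4515,-.2675,.19,88
```

```text
fanb [ 0.4547 -0.2703]
motBboss [ 0.4482 -0.1544]
stockfan [ 0.6188 -0.1964]
t 6.2 pos [ 0.6041 -0.3217  0.3058] psi 82.4 tilt 0.54 open 0.0850 grip 0.0 q6 -0.47
.4515,-.2675,.30,88 -> [  33.5 -158.5    4.3] yaw -5.6
.4515,-.2675,.19,88 -> [  34.  -159.4  114.3] yaw -5.6
```

{"op": "step_arm", "data": {
  "commands": [
    [100, [12, -60, 4], -3],
    [100, [24, -120, 4], -5.6],
    [100, [32, -157, 4], -5.6],
    [100, [32, -157, 4], -5.6],
    [100, [32, -157, 4], -5.6],
    [100, [32, -157, 4], -5.6]
  ]
}}

```text
t: 6.92
tool_pos: [0.4525, -0.2689, 0.2959]
tool_rot: [2.26, 2.182, 0.0]
contact_force: [-0.0, 0.3, -0.5]
opening: 0.0857
grip_force: 0.0
```

```bash
python3 look.py pics/w3.png .453,-.269,.028 .448,-.155,.042; python3 go.py .453,-.269,.187,88
```

```text
.453,-.269,.028 [277.6 213. ]
.448,-.155,.042 [264.5  59.2]
t 7.0 pos [ 0.4525 -0.2689  0.2959] psi 88.0 tilt 0.02 open 0.0852 grip 0.0 q6 -0.64
.453,-.269,.187,88 -> [-1.000e-01  5.000e-01  1.089e+02] yaw -0.0
```

View pics/w3.png

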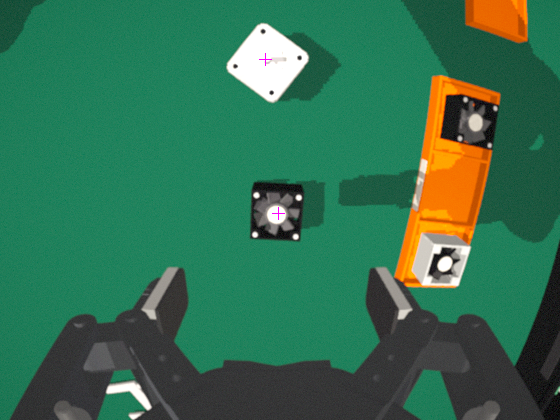

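{"op": "step_arm", "data": {
  "commands": [
    [100, [0, 1, 60], 2],
    [100, [0, 1, 109], 2],
    [100, [0, 1, 109], 2],
    [100, [0, 1, 109], 2],
    [35, [0, 1, 109], 2],
    [35, [0, 1, 109], 2],
    [35, [0, 1, 109], 2],
    [30, [0, 1, 109], 2],
    [30, [0, 1, 109], 2],
    [30, [0, 1, 109], 2]
  ]
}}

```text
t: 8.22
tool_pos: [0.4533, -0.269, 0.1885]
tool_rot: [2.296, 2.14, 0.001]
contact_force: [-0.5, 0.9, 6.2]
opening: 0.0386
grip_force: 52.2
```

```bash
python3 go.py .61,-.2585,.29,82.4; python3 - <<'E'
from h import *
i=np.load("pics/w3.png.npz")
P=np.array([w("wrist",uv,.04,i) for uv in [(263,32),(300,58),(271,95),(235,66)]])
print(P.mean(0).round(4),np.linalg.norm(P-np.roll(P,-1,0),axis=1).round(3),[np.degrees(np.arctan2(*(P[b]-P[a])[::-1])).round(1) for a,b in((0,1),(3,2),(1,2),(0,3))])
E
```

```text
t 8.2 pos [ 0.4533 -0.269   0.1885] psi 86.0 tilt 0.16 open 0.0386 grip 52.2 q6 -0.61
.61,-.2585,.29,82.4 -> [  21.3  155.8 -101.2] yaw 3.6
[ 0.4497 -0.157 ] [0.031 0.033 0.032 0.031] [np.float64(-38.6), np.float64(-42.3), np.float64(-129.0), np.float64(-130.5)]
```

{"op": "step_arm", "data": {
  "commands": [
    [30, [0, 0, -30], 0],
    [30, [0, 0, -80], 0],
    [30, [4, 30, -100], 1],
    [30, [12, 85, -100], 3.6],
    [30, [21, 140, -100], 3.6],
    [30, [21, 156, -100], 3.6],
    [30, [21, 156, -100], 3.6],
    [30, [21, 156, -70], 3.6],
    [30, [21, 156, -20], 3.6],
    [30, [21, 156, -7], 3.6],
    [30, [21, 156, -5], 3.6],
    [30, [21, 156, -5], 3.6]
  ]
}}

```text
t: 9.72
tool_pos: [0.6095, -0.2587, 0.1926]
tool_rot: [2.364, 2.068, 0.0]
contact_force: [-0.6, -0.1, -0.1]
opening: 0.039
grip_force: 51.8
```

{"op": "step_arm", "data": {
  "commands": [
    [30, [0, 0, 1], 0],
    [30, [0, 0, 2], 0],
    [30, [0, 0, 2], 0],
    [70, [0, 0, 2], 0],
    [70, [0, 0, 2], 0],
    [70, [0, 0, 2], 0],
    [70, [0, 0, -20], 0],
    [100, [0, 0, -80], 0],
    [100, [0, 0, -110], 0],
    [100, [0, 0, -110], 0]
  ]
}}

```text
t: 10.98
tool_pos: [0.6109, -0.2591, 0.3079]
tool_rot: [2.357, 2.063, 0.005]
contact_force: [0.5, -0.5, 0.7]
opening: 0.0854
grip_force: 0.0
```

```bash
python3 go.py .449,-.1555,.30,50 .449,-.1555,.188,50
```

```text
t 11.0 pos [ 0.6109 -0.2591  0.3079] psi 82.4 tilt 0.55 open 0.0854 grip 0.0 q6 -0.38
.449,-.1555,.30,50 -> [  81.2 -174.3    6. ] yaw 32.4
.449,-.1555,.188,50 -> [  81.6 -175.3  118. ] yaw 32.4
```

{"op": "step_arm", "data": {
  "commands": [
    [100, [27, -58, 6], 10],
    [100, [54, -116, 6], 20],
    [100, [81, -174, 6], 30],
    [100, [81, -174, 6], 32.4],
    [100, [81, -174, 6], 32.4],
    [100, [81, -174, 6], 32.4]
  ]
}}

```text
t: 11.72
tool_pos: [0.4484, -0.1554, 0.2959]
tool_rot: [2.847, 1.328, 0.0]
contact_force: [0.4, -0.2, 0.1]
opening: 0.0855
grip_force: 0.0
```

```bash
python3 go.py .449,-.1555,.188,50
```

```text
t 11.7 pos [ 0.4484 -0.1554  0.2959] psi 50.0 tilt 0.02 open 0.0855 grip 0.0 q6 0.21
.449,-.1555,.188,50 -> [  0.3   0.4 107.9] yaw 0.0
```

{"op": "step_arm", "data": {
  "commands": [
    [100, [0, 0, 55], 0],
    [100, [0, 0, 108], 0],
    [100, [0, 0, 108], 0],
    [100, [0, 0, 108], 0],
    [35, [0, 0, 108], 0],
    [35, [0, 0, 108], 0],
    [35, [0, 0, 108], 0],
    [30, [0, 0, 108], 0],
    [30, [0, 0, 108], 0],
    [30, [0, 0, 108], 0]
  ],
  "squeeze": 70
}}

```text
t: 12.98
tool_pos: [0.4491, -0.1557, 0.1898]
tool_rot: [2.844, 1.326, 0.004]
contact_force: [0.0, -0.7, 6.2]
opening: 0.0408
grip_force: 73.3
```

```bash
python3 go.py .6676,-.0128,.29,84.8 .6619,-.0755,.29,84.8
```

```text
t 13.0 pos [ 0.4491 -0.1557  0.1898] psi 50.0 tilt 0.24 open 0.0408 grip 73.3 q6 0.21
.6676,-.0128,.29,84.8 -> [250.   75.9 -99.7] yaw -34.8
.6619,-.0755,.29,84.8 -> [198.3 111.8 -99.6] yaw -34.8
```

{"op": "step_arm", "data": {
  "commands": [
    [30, [0, 0, -30], 0],
    [30, [0, 0, -80], 0],
    [30, [40, 22, -100], -8],
    [30, [90, 50, -100], -18],
    [30, [140, 78, -100], -28],
    [30, [190, 106, -100], -34.8],
    [30, [198, 112, -100], -34.8],
    [30, [198, 112, -100], -34.8],
    [30, [198, 112, -100], -34.8],
    [30, [198, 112, -100], -34.8]
  ]
}}

```text
t: 14.22
tool_pos: [0.66, -0.076, 0.2878]
tool_rot: [-2.321, -2.116, 0.001]
contact_force: [-0.4, -0.3, -2.7]
opening: 0.0408
grip_force: 72.5
```

```bash
python3 look.py pics/w4.png .6619,-.0755,.014 .6676,-.0128,.014; python3 go.py .6619,-.0755,.193,84.8
```

```text
.6619,-.0755,.014 [279.6 209.7]
.6676,-.0128,.014 [279.7 129.3]
t 14.3 pos [ 0.6602 -0.076   0.2879] psi 84.7 tilt 0.01 open 0.0405 grip 72.5 q6 -0.13
.6619,-.0755,.193,84.8 -> [ 0.7  1.7 94.9] yaw -0.1
```

View pics/w4.png

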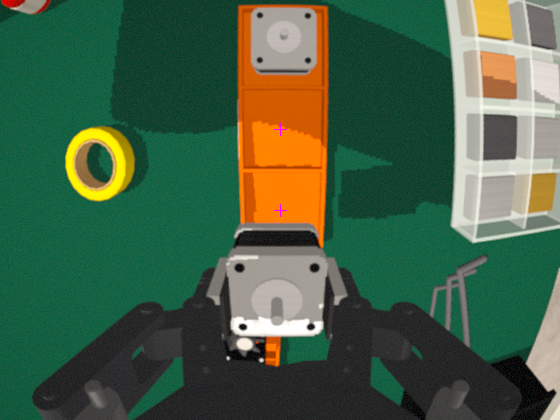

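{"op": "step_arm", "data": {
  "commands": [
    [30, [1, 3, 50], 0],
    [30, [1, 3, 80], 0],
    [30, [1, 3, 90], 0],
    [30, [1, 3, 94], 0],
    [30, [1, 3, 96], 0],
    [30, [1, 3, 96], 0],
    [30, [1, 3, 97], 0],
    [30, [1, 3, 97], 0]
  ]
}}

```text
t: 15.28
tool_pos: [0.6648, -0.0749, 0.1929]
tool_rot: [2.319, 2.117, 0.002]
contact_force: [-2.3, 0.8, 5.8]
opening: 0.0404
grip_force: 73.5
```

{"op": "step_arm", "data": {
  "commands": [
    [70, [0, 0, 0], 0],
    [70, [0, 0, 0], 0],
    [70, [0, 0, 0], 0],
    [70, [0, 0, -20], 0],
    [100, [0, 0, -80], 0],
    [100, [0, 0, -110], 0],
    [100, [0, 0, -110], 0]
  ]
}}

```text
t: 16.15
tool_pos: [0.6655, -0.075, 0.3067]
tool_rot: [2.315, 2.113, 0.008]
contact_force: [-0.6, 0.8, -0.1]
opening: 0.0855
grip_force: 0.0
```

```bash
python3 go.py .48,.279,.30,105
```

```text
t 16.1 pos [ 0.6655 -0.075   0.3067] psi 84.8 tilt 0.54 open 0.0855 grip 0.0 q6 -0.13
.48,.279,.30,105 -> [ 335.7 -217.     4.3] yaw -20.2
```

{"op": "step_arm", "data": {
  "commands": [
    [100, [50, -32, 4], 0],
    [100, [100, -64, 4], -5],
    [100, [150, -96, 4], -10],
    [100, [200, -128, 4], -15],
    [100, [250, -160, 4], -20],
    [100, [300, -193, 4], -20],
    [100, [335, -217, 4], -20],
    [100, [335, -217, 4], -20],
    [100, [335, -217, 4], -20],
    [100, [335, -217, 4], -20]
  ]
}}

```text
t: 17.4
tool_pos: [0.479, 0.2776, 0.2964]
tool_rot: [-1.919, -2.487, 0.001]
contact_force: [0.4, 0.1, -0.3]
opening: 0.0856
grip_force: 0.0
```

```bash
python3 look.py pics/w5.png .4802,.2793,.03 .541,.421,.036; python3 go.py .4802,.2793,.188,105
```

```text
.4802,.2793,.03 [279.2 212. ]
.541,.421,.036 [408.5  56.5]
t 17.4 pos [0.4791 0.2776 0.2965] psi 104.7 tilt 0.03 open 0.0851 grip 0.0 q6 0.13
.4802,.2793,.188,105 -> [  1.4   1.5 108.5] yaw -0.3
```

View pics/w5.png

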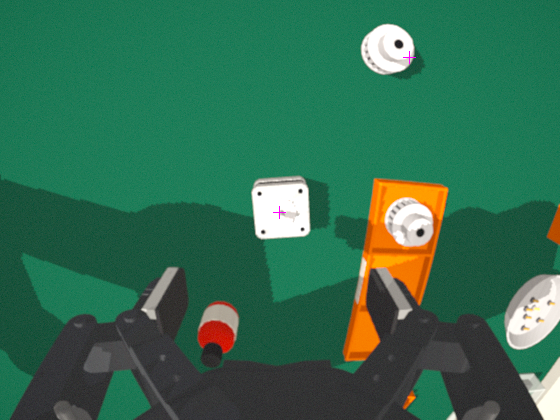

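{"op": "step_arm", "data": {
  "commands": [
    [100, [3, 3, 55], -4],
    [100, [3, 3, 108], -4],
    [100, [3, 3, 108], -4],
    [100, [3, 3, 108], -4],
    [35, [3, 3, 108], -4],
    [35, [3, 3, 108], -4],
    [35, [3, 3, 108], -4],
    [30, [3, 3, 108], -4],
    [30, [3, 3, 108], -4],
    [30, [3, 3, 108], -4]
  ]
}}

```text
t: 18.7
tool_pos: [0.4816, 0.2827, 0.1909]
tool_rot: [1.828, 2.553, 0.005]
contact_force: [-0.8, -0.2, 7.1]
opening: 0.0399
grip_force: 71.6
```

```bash
python3 go.py .669,-.0128,.29,84.8; python3 - <<'E'
from h import *
i=np.load("pics/w5.png.npz")
for n,uv in(("pulley bore",(399,44)),("stock",(420,232))): print(n,w("wrist",uv,.036 if n[0]=="p" else .039,i).round(4))
P=np.array([w("wrist",uv,.014,i) for uv in [(374,179),(447,186),(345,360)]]);print(P.round(4))
E
```

```text
t 18.7 pos [0.4816 0.2827 0.1909] psi 108.8 tilt 0.20 open 0.0399 grip 71.6 q6 0.07
.669,-.0128,.29,84.8 -> [-340.1   82.6  -98.9] yaw 24.0
pulley bore [0.5314 0.4275]
stock [0.5941 0.2945]
[[0.5497 0.3214]
 [0.6187 0.3349]
 [0.5925 0.1312]]
```

{"op": "step_arm", "data": {
  "commands": [
    [30, [0, 0, -30], 0],
    [30, [0, 0, -80], 0],
    [30, [-45, 11, -100], 5],
    [30, [-95, 23, -100], 10],
    [30, [-145, 35, -100], 15],
    [30, [-195, 47, -100], 20],
    [30, [-245, 59, -100], 24],
    [30, [-295, 72, -100], 24],
    [30, [-340, 83, -100], 24],
    [30, [-340, 83, -100], 24],
    [30, [-340, 83, -100], 24],
    [30, [-340, 83, -100], 24]
  ]
}}

```text
t: 20.2
tool_pos: [0.6681, -0.0118, 0.2883]
tool_rot: [-2.318, -2.119, 0.001]
contact_force: [0.3, -0.5, -1.5]
opening: 0.0398
grip_force: 71.4
```

```bash
python3 go.py .669,-.0125,.20,84.8 .669,-.0125,.193,84.8; python3 -c "
from h import *
print(w('top',((57-1.5)/4+95,(316-1.5)/4+140),.036,np.load('pics/t1.png.npz')))"
```

```text
t 20.2 pos [ 0.6681 -0.0118  0.2883] psi 84.9 tilt 0.06 open 0.0398 grip 71.4 q6 -0.04
.669,-.0125,.20,84.8 -> [-0.7  1.1 88.3] yaw 0.1
.669,-.0125,.193,84.8 -> [-0.7  1.1 95.3] yaw 0.1
[0.52954824 0.42800782]
```

Pulley agreed by two views at about (0.530, 0.428). Lower the short motor.

{"op": "step_arm", "data": {
  "commands": [
    [30, [-1, 1, 50], 0],
    [30, [-1, 1, 80], 0],
    [30, [-1, 1, 90], 0],
    [30, [-1, 1, 93], 0],
    [30, [-1, 1, 95], 0],
    [30, [-1, 1, 95], 0],
    [30, [-1, 1, 96], 0],
    [30, [-1, 1, 96], 0]
  ]
}}

```text
t: 21.2
tool_pos: [0.6701, -0.0141, 0.194]
tool_rot: [2.319, 2.117, 0.002]
contact_force: [0.2, 0.8, 1.8]
opening: 0.0401
grip_force: 71.8
```

{"op": "step_arm", "data": {
  "commands": [
    [30, [0, 0, 1], 0],
    [30, [0, 0, 1], 0],
    [70, [0, 0, 1], 0],
    [70, [0, 0, 1], 0],
    [70, [0, 0, 1], 0],
    [70, [0, 0, -20], 0],
    [100, [0, 0, -80], 0],
    [100, [0, 0, -110], 0],
    [100, [0, 0, -110], 0]
  ]
}}

```text
t: 22.32
tool_pos: [0.6709, -0.0141, 0.3088]
tool_rot: [2.315, 2.113, 0.01]
contact_force: [0.8, -0.0, -0.3]
opening: 0.0855
grip_force: 0.0
```

```bash
python3 go.py .5305,.4275,.30,101
```

```text
t 22.3 pos [ 0.6709 -0.0141  0.3088] psi 84.8 tilt 0.54 open 0.0855 grip 0.0 q6 -0.04
.5305,.4275,.30,101 -> [ 427.  -180.1    7. ] yaw -16.2
```

{"op": "step_arm", "data": {
  "commands": [
    [100, [55, -23, 6], 0],
    [100, [110, -46, 6], -5],
    [100, [165, -69, 6], -10],
    [100, [220, -92, 6], -16],
    [100, [275, -115, 6], -16],
    [100, [330, -138, 6], -16],
    [100, [385, -161, 6], -16],
    [100, [427, -180, 6], -16],
    [100, [427, -180, 6], -16],
    [100, [427, -180, 6], -16],
    [100, [427, -180, 6], -16]
  ]
}}

```text
t: 23.7
tool_pos: [0.5297, 0.4263, 0.2962]
tool_rot: [-2.005, -2.419, 0.002]
contact_force: [-0.0, -0.2, 1.0]
opening: 0.0854
grip_force: 0.0
```

```bash
python3 look.py pics/w6.png .5305,.4275,.036; python3 go.py .5305,.4275,.1955,101
```

```text
.5305,.4275,.036 [278.7 214.9]
t 23.8 pos [0.5298 0.4263 0.2964] psi 100.7 tilt 0.04 open 0.0854 grip 0.0 q6 0.38
.5305,.4275,.1955,101 -> [  1.    1.  100.9] yaw -0.3
```

View pics/w6.png

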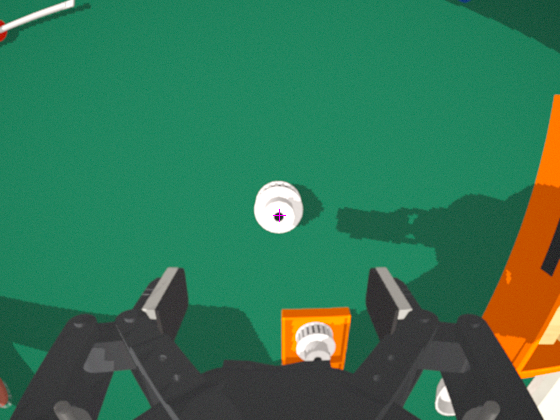

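{"op": "step_arm", "data": {
  "commands": [
    [100, [1, 1, 55], 0],
    [100, [1, 1, 99], 0],
    [100, [1, 1, 99], 0],
    [100, [1, 1, 99], 0],
    [20, [1, 1, 99], 0],
    [20, [1, 1, 99], 0],
    [20, [1, 1, 99], 0],
    [15, [1, 1, 99], 0],
    [15, [1, 1, 99], 0],
    [15, [1, 1, 99], 0],
    [15, [1, 1, 99], 0]
  ],
  "squeeze": 45
}}

```text
t: 25.12
tool_pos: [0.5304, 0.429, 0.1987]
tool_rot: [2.003, 2.42, 0.002]
contact_force: [0.1, 0.0, 5.6]
opening: 0.0216
grip_force: 44.3
```

```bash
python3 go.py .6045,.2325,.30,101
```

```text
t 25.1 pos [0.5304 0.429  0.1987] psi 100.8 tilt 0.09 open 0.0216 grip 44.3 q6 0.38
.6045,.2325,.30,101 -> [-206.9   36.2 -101.4] yaw -0.2
```

{"op": "step_arm", "data": {
  "commands": [
    [15, [0, 0, -30], 0],
    [15, [0, 0, -80], 0],
    [15, [-40, 7, -100], 0],
    [15, [-90, 16, -100], 0],
    [15, [-140, 25, -100], 0],
    [15, [-190, 33, -100], 0],
    [15, [-207, 36, -100], 0],
    [15, [-207, 36, -100], 0],
    [15, [-207, 36, -100], 0],
    [15, [-207, 36, -100], 0]
  ]
}}

```text
t: 26.38
tool_pos: [0.6035, 0.2335, 0.2975]
tool_rot: [-2.0, -2.422, 0.0]
contact_force: [-0.3, 0.2, -0.3]
opening: 0.0214
grip_force: 44.1
```

```bash
python3 look.py pics/w7.png .6038,.2325,.014; python3 go.py .6045,.2325,.202,101
```

```text
.6038,.2325,.014 [277.2 208.4]
t 26.4 pos [0.6036 0.2334 0.2976] psi 100.9 tilt 0.02 open 0.0217 grip 44.1 q6 0.06
.6045,.2325,.202,101 -> [-1.1  0.7 95.6] yaw -0.1
```

View pics/w7.png

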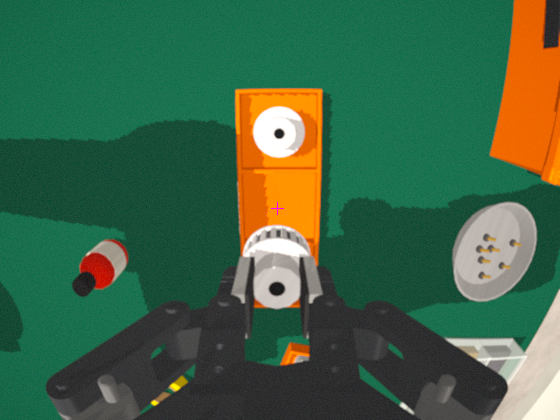

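{"op": "step_arm", "data": {
  "commands": [
    [15, [-1, 1, 50], 0],
    [15, [-1, 1, 80], 0],
    [15, [-1, 1, 90], 0],
    [15, [-1, 1, 93], 0],
    [15, [-1, 1, 95], 0],
    [15, [-1, 1, 96], 0],
    [15, [-1, 1, 97], 0],
    [15, [-1, 1, 97], 0]
  ]
}}

```text
t: 27.42
tool_pos: [0.6057, 0.2315, 0.2017]
tool_rot: [2.002, 2.42, 0.002]
contact_force: [-0.4, -0.5, 2.1]
opening: 0.0216
grip_force: 44.5
```

{"op": "step_arm", "data": {
  "commands": [
    [15, [0, 0, 1], 0],
    [15, [0, 0, 1], 0],
    [60, [0, 0, 1], 0],
    [60, [0, 0, 1], 0],
    [60, [0, 0, 1], 0],
    [60, [0, 0, -20], 0],
    [100, [0, 0, -80], 0],
    [100, [0, 0, -140], 0],
    [100, [0, 0, -140], 0],
    [100, [0, 0, -140], 0]
  ]
}}

```text
t: 28.68
tool_pos: [0.6052, 0.2314, 0.342]
tool_rot: [2.002, 2.42, 0.002]
contact_force: [-0.7, 0.2, -0.3]
opening: 0.0853
grip_force: 0.0
```

```bash
python3 - <<'E'
from h import *
t=grab("top","pics/t9.png");s=grab("scene","pics/s9.png")
cv2.imwrite("pics/c9.png",np.vstack([cv2.resize(t[140:280,95:475],(760,280),interpolation=cv2.INTER_CUBIC),cv2.resize(s[100:360,180:420],(290,314),interpolation=cv2.INTER_CUBIC) if 0 else np.hstack([cv2.resize(s[105:275,180:300],None,fx=1.8,fy=1.8,interpolation=cv2.INTER_CUBIC),cv2.resize(s[225:395,265:425],None,fx=1.8,fy=1.8,interpolation=cv2.INTER_CUBIC),np.zeros((306,256,3),np.uint8)])]))
E
```

```text
(no output)
```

View pics/c9.png

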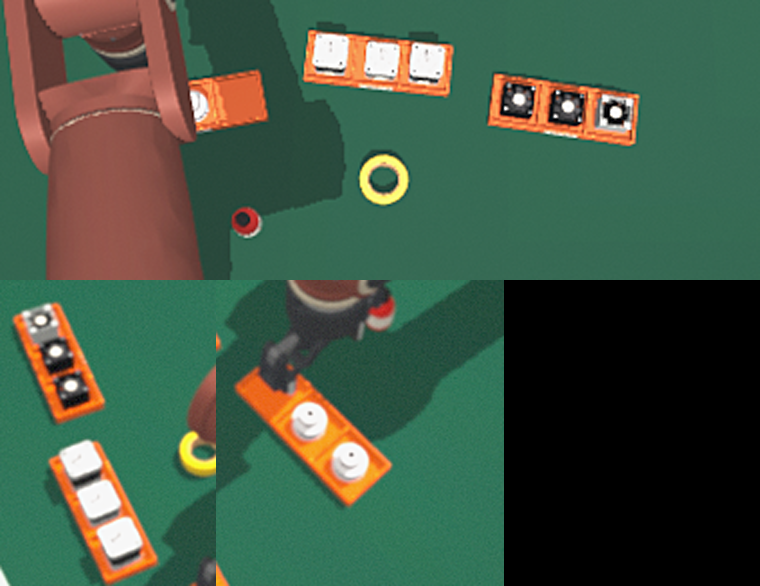

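All five parts sit in their cells, and the tape roll and the bottle haven't moved.

```bash
python3 -c "
from station import finish_job
print(finish_job())"
```

```text
the job is handed in; nothing more can be done
None
```

I put all five parts into the trays of their kinds and handed the job in at about 29 s; the last pictures showed each part in its cell and the tape and bottle where they began, but the hand-in returned no verdict.

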